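Slide-or-stick ramp test of two sleds

ROBOT

A 6-joint arm with a two-finger parallel gripper is mounted at the origin on a cart in front of the work surface, level with it; the furniture and walls round the work are solid. World frame = base frame: x ahead of the robot, y to its left, z up, the work surface at z = 0. Lengths are in mm, angles in rad, forces in N, time in s.
With the tool pointing down it reaches from about 350 to 875 mm from the base axis. Payload 4.2 kg.
Tool frame: the origin (TCP) lies midway between the tips of the shut fingers; the grasp point (between the pads) lies 19 mm behind it; z points along the fingers, y is the line along which they close (so a half turn about z gives the same grasp; the last joint's range is limited). The gripper opens to 85 mm and grips with 20 to 120 N. Pads are 22 mm wide; open, the fingers measure 114 mm over their backs; the gripper's body (76 mm by 85 mm) begins 54 mm behind the grasp point. The pads swing forward as they close: fully open they stand 13 mm farther back than shut.
Start: joints at [-0.907, 0.385, 0.008, 0, -1.194, -0.259], TCP at [246.16, -574.46, 231.312] pointing down, gripper open.
Joint ranges: [-3.14, 3.14], [-1.21, 2.06], [-1.07, 1.41], [-3.16, 2.05], [-2.99, -0.16], [-3.1, 3.1]. Speed limits (rad/s): [2.79, 2.79, 3.14, 3.14, 3.14, 3.14].

INTERFACE

Orientations are given as a unit quaternion [x, y, z, w].
In Python, from bench import arm gives the robot as it stands. The module is installed in compiled form; this text tells all that it offers.
- The arm moves only by the shell command python3 -m handwheel 'ROWS' [OPENING]. ROWS is JSON, a list of rows, each an object of numbers: "x", "y", "z": the shift along the world's x, y, z each as a share of 20 cm, from -1 to 1; "ax", "ay", "az": the turn, a rotation vector about the world's x, y, z each as a share of 90 degrees, from -1 to 1. In form: [{"x": .., "y": .., "z": .., "ax": .., "ay": .., "az": ..}, ...]. A call has exactly 8 rows; each row shifts and turns the commanded pose from where the row before left it; what a row does not reach is not made up. A row lasts 1/10 s, in which the tool goes at most 50 mm and 8.59 degrees, less where a joint would pass 70% of its speed; a pose out of reach is approached as far as the arm can. A call with a number of a shift or a turn outside -1 to 1 is refused whole. A call with a gripper value outside its range is refused whole. OPENING is the opening, from -1 (shut) to 1 (fully open), set as the call begins (- or left out, the last holds). The fingers move at their own pace and stop on an object; the grip force is fixed at half the most. Time passes only in rows, so rows that do not move let the fingers close, or fill a call up. It gives the time, the measured TCP pose, the force, the opening and the grip force at its end, in the units of the state.
- arm.read_state(): the state, without advancing time (a new reading comes with each control period).
- arm.get_image(name): name is "side" or "top"; returns the picture (400x640x3 uint8, red, green, blue); there is no depth.
- arm.camera_params(name): a dict with "K" (3x3 intrinsics, pixels), "position" and "orientation" of the camera in the world. Camera axes: x right, y down, z forward; pixel columns grow to the right and rows downward; lengths in mm; the calibration is good to about 2 mm. A picture is of the moment at which its call begins. camera_params takes no time and is no camera call.
- arm.job_done(): hands the job in; it is judged then, once.
The state is a dict: "clock": time; "joints": joint angles; "joint_vel": joint speeds; "joint_efforts": joint torques, N m; "position": TCP position; "ee_rot": TCP orientation; "contact_force": force on the tool from outside, world axes, zero at the start; "wrist_torque": the same for the moment, N m; "gripper_width": finger opening in mm; "grasp_force": force on a finger pad.
Only numpy, scipy, OpenCV 4.12 (cv2) and the standard library are available. Lean on these libraries where they do the work, as an engineer would, in place of code of your own. Each camera call takes 0.05 s, during which the arm holds its last target. There are 200 camera calls.

TASK

A round and a square test sled wait behind the gate bar at the top of the tilted ramp. Pull the gate aside by its upright post to let both go: the sled that slides runs down by itself to the foot of the ramp and stays there. Then take the sled that stuck where it stood and set it upright in the shallow steel tray.

Things in the scene. Friction and masses are not known exactly. Their poses are not given: they have to be found in the camera images.
- ramp: Fixed ramp; mm. Origin: centre of underside, x level towards its high end, y left when facing uphill. Grey deck 236 x 130, 15 degrees, z = 50 at x = 0; two lanes at y = +30, -30; stop at the foot. Gate: steel bar across both lanes just below the sleds, slides only to +y, 130 to its end stop, 2 N, stays put, clears both lanes at 125. Its handle: upright black post 14 thick at x = 37, y = 110 (shut), z = 84 to 128.
- sled_round: Round steel sled, 50 mm across, 18 mm high, dark sole; upright black stem on top, 14 mm thick, 34 mm tall (52 in all, 0.15 kg). Origin: centre of underside, z along the stem. Starts on the deck at ramp x = 71 mm in either lane, tilted with the deck. One of the two sleds slides on the deck (0.5 s, to ramp x = -80 mm), the other sticks; unseen which.
- sled_square: Square steel sled, 50 x 50 mm, 18 mm high, dark sole; upright black stem on top, 14 mm thick, 34 mm tall (52 in all, 0.15 kg). Origin: centre of underside, z along the stem. Starts on the deck at ramp x = 71 mm in either lane, tilted with the deck. One of the two sleds slides on the deck (0.5 s, to ramp x = -80 mm), the other sticks; unseen which.
- tray: Fixed shallow open steel tray, 110 x 110 mm outside, 16 mm high, walls and floor 3 mm thick. Origin at the centre of its underside on the worktop, z up, sides along x and y.

How it is judged (in metres and radians):
On the way, in this order (a step that is already met when the one before it is completed fails the run):
1. the sled that slides runs down the ramp by itself, not held (((linear speed of sled_round above 0.15 m/s and contact force between sled_round and the fingers below 0.05 N and contact force between sled_round and ramp above 0.02 N and x of sled_round in the frame of ramp between -0.075 and 0.06 m) or (linear speed of sled_square above 0.15 m/s and contact force between sled_square and the fingers below 0.05 N and contact force between sled_square and ramp above 0.02 N and x of sled_square in the frame of ramp between -0.075 and 0.06 m))), for 0.04 s.
2. it rests at the foot of the ramp while the other still sticks at the top, not held (((x of sled_round in the frame of ramp between -0.12 and -0.06 m and y of sled_round in the frame of ramp between -0.06 and 0.06 m and z of sled_round in the frame of ramp below 0.045 m and contact force between each of sled_round, sled_square and ramp above 0.05 N and linear speed of sled_round below 0.02 m/s and x of sled_square in the frame of ramp above 0.05 m and contact force between sled_square and the fingers below 0.05 N) or (x of sled_square in the frame of ramp between -0.12 and -0.06 m and y of sled_square in the frame of ramp between -0.06 and 0.06 m and z of sled_square in the frame of ramp below 0.045 m and contact force between each of sled_square, sled_round and ramp above 0.05 N and linear speed of sled_square below 0.02 m/s and x of sled_round in the frame of ramp above 0.05 m and contact force between sled_round and the fingers below 0.05 N))), for 0.1 s.
At the end, for the whole second after the job is handed in: The sled that slid lies at rest on the deck at the foot of the ramp (its centre at least 60 mm down the slope from the ramp's middle), and the sled that stuck stands in the tray, flat on its floor, upright within 10 degrees, centre within 35 mm of the tray's centre along each side, at rest (((x of sled_round in the frame of ramp between -0.12 and -0.06 m and y of sled_round in the frame of ramp between -0.06 and 0.06 m and z of sled_round in the frame of ramp below 0.045 m and contact force between sled_round and ramp above 0.05 N and linear speed of each of sled_round, sled_square below 0.02 m/s and x of sled_square in the frame of tray between -0.035 and 0.035 m and y of sled_square in the frame of tray between -0.035 and 0.035 m and z of sled_square in the frame of tray below 0.008 m and angle between sled_square's own z axis and vertical below 0.17 rad) or (x of sled_square in the frame of ramp between -0.12 and -0.06 m and y of sled_square in the frame of ramp between -0.06 and 0.06 m and z of sled_square in the frame of ramp below 0.045 m and contact force between sled_square and ramp above 0.05 N and linear speed of each of sled_square, sled_round below 0.02 m/s and x of sled_round in the frame of tray between -0.035 and 0.035 m and y of sled_round in the frame of tray between -0.035 and 0.035 m and z of sled_round in the frame of tray below 0.008 m and angle between sled_round's own z axis and vertical below 0.17 rad))); the robot touches nothing.
It also fails if it takes over 48 s, if anything falls off the work surface, if the arm or the gripper's body presses on something with over 40 N, if the wrist force passes 120 N, or if a joint passes its speed limit or range.

## Working session

There is one attempt and no reset: what is moved stays moved. The work goes in short steps, Python scripts to look and compute and a shell command to move; the robot and the scene stay as the last step left them, time stands still between calls to the robot, and variables do not carry over. Pictures are saved under pics/ and viewed, at most 10 in all, crops included, and the job is handed in when it is done.

```bash
mkdir -p pics; cat > h.py <<'E'
import numpy as np, cv2
from bench import arm
from scipy.spatial.transform import Rotation as R
def ray(n,u,v):
    c=arm.camera_params(n);K=np.array(c['K']);q=R.from_quat(c['orientation'])
    d=q.apply(np.linalg.inv(K)@[u,v,1.]);return np.array(c['position']),d/np.linalg.norm(d)
def onz(n,u,v,z):
    p,d=ray(n,u,v);return p+d*(z-p[2])/d[2]
def proj(n,P):
    c=arm.camera_params(n);K=np.array(c['K']);q=R.from_quat(c['orientation'])
    a=K@q.inv().apply(np.array(P,float)-c['position']);return a[:2]/a[2]
def shot(n,f):
    im=arm.get_image(n);cv2.imwrite('pics/'+f,im[:,:,::-1]);return im
E
python3 - <<'E'
from h import *
shot('top','t0.png');shot('side','s0.png')
for n in('top','side'):print(arm.camera_params(n))
print(arm.read_state())
E
```

```text
{'K': array([[407.7543166 ,   0.        , 313.21979731],
       [  0.        , 407.7543166 , 195.34025709],
       [  0.        ,   0.        ,   1.        ]]), 'position': array([ 479.38594827, -124.82336526,  906.61316827]), 'orientation': array([ 0.70946136, -0.70428321,  0.00790859, -0.02423199])}
{'K': array([[382.57290831,   0.        , 321.04353707],
       [  0.        , 382.57290831, 200.63966464],
       [  0.        ,   0.        ,   1.        ]]), 'position': array([331.78299093, 610.29321438, 496.74516804]), 'orientation': array([-0.1173994 ,  0.86020056, -0.4929344 ,  0.0573416 ])}
{'clock': 0.1, 'joints': array([-9.07417680e-01,  3.85485839e-01,  6.77317802e-03, -4.40204134e-04,
       -1.19402553e+00, -2.58580330e-01]), 'joint_vel': array([-0.00054924, -0.00172257,  0.00433018,  0.00067831, -0.00278874,
        0.00068183]), 'joint_efforts': array([-2.26022712e-03, -3.93318164e+01,  1.88928312e+01,  4.19803396e+00,
       -2.61668894e-03,  1.01701031e-05]), 'position': array([ 245.94437986, -574.00416822,  230.33066673]), 'ee_rot': array([-2.00940471e-01,  9.79602952e-01,  9.60588608e-04, -2.48665966e-04]), 'contact_force': array([ 0.57688993, -0.45065567, -0.14748052]), 'wrist_torque': array([-0.02846087,  0.04033367, -0.01132086]), 'grasp_force': 0.0, 'gripper_width': 85.37318267150283}
```

View pics/t0.png

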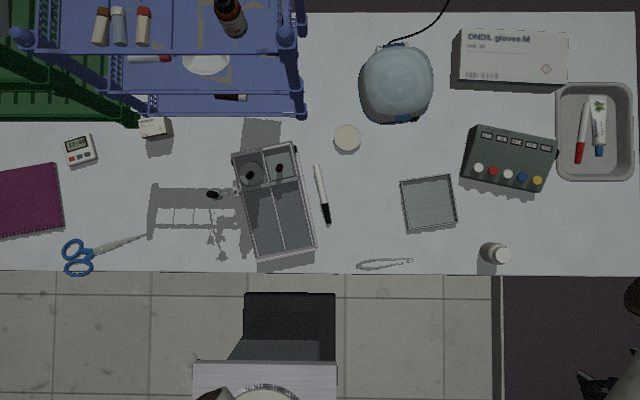

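View pics/s0.png

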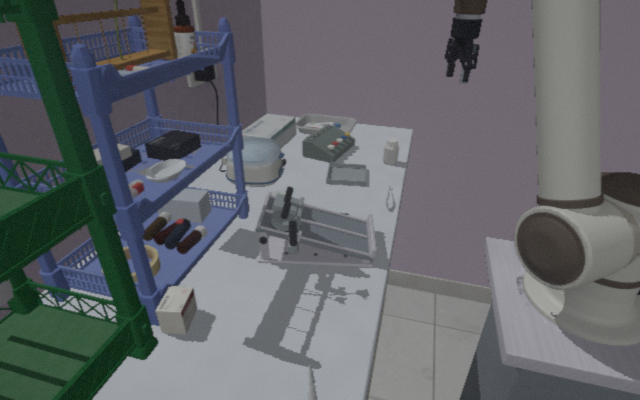

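```bash
python3 - <<'E'
from h import *
a=cv2.imread('pics/t0.png')[135:275,190:330];b=cv2.imread('pics/s0.png')[170:280,240:390]
a=cv2.resize(a,(500,500),interpolation=cv2.INTER_CUBIC);b=cv2.resize(b,(300,220),interpolation=cv2.INTER_CUBIC)
c=np.zeros((500,800,3),np.uint8);c[:,:500]=a;c[:220,500:]=b
t=cv2.resize(cv2.imread('pics/t0.png')[165:245,390:470],(280,280),interpolation=cv2.INTER_CUBIC);c[220:,500:780]=t
cv2.imwrite('pics/c0.png',cv2.convertScaleAbs(c,alpha=1.5))
E
```

```text
(no output)
```

View pics/c0.png

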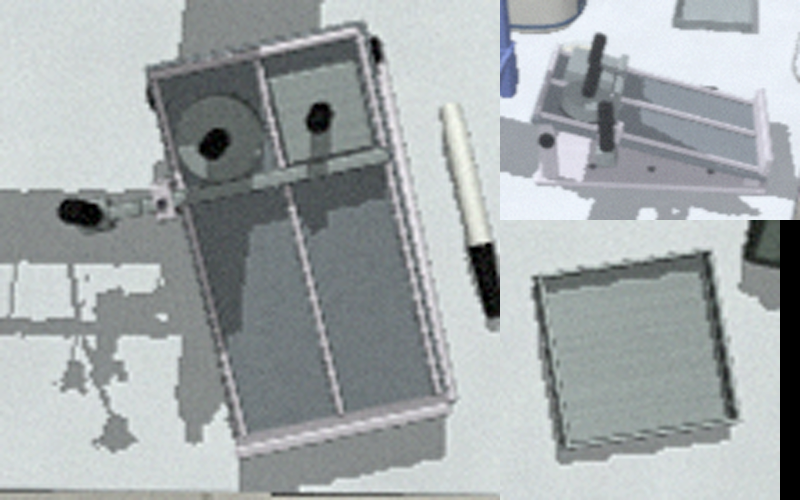

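```bash
python3 - <<'E'
from h import *
from scipy.optimize import least_squares
im=cv2.imread('pics/t0.png')
def blobs(f,x0,y0,x1,y1,th):
    g=cv2.imread(f).max(2)[y0:y1,x0:x1]
    n,l,s,c=cv2.connectedComponentsWithStats((g<th).astype(np.uint8))
    return [(s[i,4],(c[i]+[x0,y0]).round(1),s[i,:4]+[x0,y0,0,0]) for i in range(1,n) if s[i,4]>12]
for f,b in(('pics/t0.png',(195,150,305,230)),('pics/s0.png',(240,175,390,270))):
    print(f);[print(*k) for k in blobs(f,*b,45)]
g={'post':[213.5,194.3],'r':[250.2,175.3],'s':[279.3,168]}
L={'post':[37,110,106],'r':[61.9,30,102.8],'s':[61.9,-30,102.8]}
def W(p,q):
    c,s=np.cos(p[2]),np.sin(p[2]);return np.array([p[0]+c*q[0]-s*q[1],p[1]+s*q[0]+c*q[1],q[2]])
obs=[('top',L[k],g[k]) for k in g]
# foot outer corners, stop bottom approx not used
r=least_squares(lambda p:np.concatenate([proj(n,W(p,q))-u for n,q,u in obs]),[480,-50,0.2])
print(r.x,r.fun.round(2))
for k in L:print(k,W(r.x,L[k]).round(1),proj('side',W(r.x,L[k])).round(1))
# tray corners at z=16
for u,v in((533,276),(708,251),(737,420),(562,447)):print(onz('top',390+(u-500)/3.5,165+(v-220)/3.5,16).round(1))
E
```

```text
pics/t0.png
47 [278.9 167.8] [276 164   7   9]
56 [249.6 174.8] [246 171   9   9]
78 [212.1 194.4] [206 191  13   8]
pics/s0.png
33 [293.1 237.2] [291 231   5  14]
[ 5.02391463e+02 -2.31699132e+01  2.13116128e-01] [-0.57  0.59  0.06 -0.84  0.51  0.25]
post [515.3  92.2 106. ] [292.5 233.7]
r [556.5  19.2 102.8] [284.4 210.5]
s [569.2 -39.4 102.8] [288.2 195.2]
[ 552.4 -291.8   16. ]
[ 568.6 -400.1   16. ]
[ 463.9 -417.2   16. ]
[ 446.3 -309.5   16. ]
```

```bash
A='{}' ; python3 -m handwheel '[{"x":0.084,"y":0.208,"z":-0.01,"az":0.055},{"x":0.084,"y":0.208,"z":-0.01,"az":0.055},{"x":0.084,"y":0.208,"z":-0.01,"az":0.055},{"x":0.084,"y":0.208,"z":-0.01,"az":0.055},{"x":0.084,"y":0.208,"z":-0.01,"az":0.055},{"x":0.084,"y":0.208,"z":-0.01,"az":0.055},{"x":0.084,"y":0.208,"z":-0.01,"az":0.055},{"x":0.084,"y":0.208,"z":-0.01,"az":0.055}]'
python3 -m handwheel '[{"x":0.084,"y":0.208,"z":-0.01,"az":0.055},{"x":0.084,"y":0.208,"z":-0.01,"az":0.055},{"x":0.084,"y":0.208,"z":-0.01,"az":0.055},{"x":0.084,"y":0.208,"z":-0.01,"az":0.055},{"x":0.084,"y":0.208,"z":-0.01,"az":0.055},{"x":0.084,"y":0.208,"z":-0.01,"az":0.055},{"x":0.084,"y":0.208,"z":-0.01,"az":0.055},{"x":0.04,"y":0.12}]'
cat > st.py <<'E'
from h import *
s=arm.read_state();r=R.from_quat(s['ee_rot']).as_matrix();p=s['position']
print(s['clock'],'pos',p.round(1),'yaw_y',np.degrees(np.arctan2(r[1,1],r[0,1])).round(1),'z',r[:,2].round(3),'j',s['joints'].round(2),'w',s['gripper_width'].round(1),'F',s['contact_force'].round(1),s['grasp_force'])
E
python3 st.py
```

```text
invalid input at $[0]: expected keys x, y, z, ax, ay, az
invalid input at $[0]: expected keys x, y, z, ax, ay, az
Traceback (most recent call last):
  File "st.py", line 3, in <module>
    print(s['clock'],'pos',p.round(1),'yaw_y',np.degrees(np.arctan2(r[1,1],r[0,1])).round(1),'z',r[:,2].round(3),'j',s['joints'].round(2),'w',s['gripper_width'].round(1),'F',s['contact_force'].round(1),s['grasp_force'])
                                                                                                                                              ^^^^^^^^^^^^^^^^^^^^^^^^
AttributeError: 'float' object has no attribute 'round'
```

All six keys are required.

```bash
sed -i "s/s\['gripper_width'\].round(1)/round(s['gripper_width'],1)/" st.py
python3 -m handwheel '[{"x":0.084,"y":0.208,"z":-0.01,"ax":0,"ay":0,"az":0.055},{"x":0.084,"y":0.208,"z":-0.01,"ax":0,"ay":0,"az":0.055},{"x":0.084,"y":0.208,"z":-0.01,"ax":0,"ay":0,"az":0.055},{"x":0.084,"y":0.208,"z":-0.01,"ax":0,"ay":0,"az":0.055},{"x":0.084,"y":0.208,"z":-0.01,"ax":0,"ay":0,"az":0.055},{"x":0.084,"y":0.208,"z":-0.01,"ax":0,"ay":0,"az":0.055},{"x":0.084,"y":0.208,"z":-0.01,"ax":0,"ay":0,"az":0.055},{"x":0.084,"y":0.208,"z":-0.01,"ax":0,"ay":0,"az":0.055}]'
python3 -m handwheel '[{"x":0.084,"y":0.208,"z":-0.01,"ax":0,"ay":0,"az":0.055},{"x":0.084,"y":0.208,"z":-0.01,"ax":0,"ay":0,"az":0.055},{"x":0.084,"y":0.208,"z":-0.01,"ax":0,"ay":0,"az":0.055},{"x":0.084,"y":0.208,"z":-0.01,"ax":0,"ay":0,"az":0.055},{"x":0.084,"y":0.208,"z":-0.01,"ax":0,"ay":0,"az":0.055},{"x":0.084,"y":0.208,"z":-0.01,"ax":0,"ay":0,"az":0.055},{"x":0.084,"y":0.208,"z":-0.01,"ax":0,"ay":0,"az":0.055},{"x":0.04,"y":0.12,"z":0,"ax":0,"ay":0,"az":0.055}]'
python3 st.py
```

```text
clock: 0.9
position: [380.6, -239.9, 215.1]
ee_rot: [-0.522, 0.853, 0.0, -0.0]
contact_force: [1.6, -1.0, -0.7]
gripper_width: 85.4
grasp_force: 0.0
clock: 1.7
position: [506.8, 76.3, 200.6]
ee_rot: [0.781, -0.624, -0.0, 0.0]
contact_force: [-0.3, -0.7, -0.4]
gripper_width: 85.6
grasp_force: 0.0
1.7 pos [506.8  76.3 200.6] yaw_y -167.3 z [-0.001 -0.    -1.   ] j [ 0.47  0.22 -0.31 -0.   -1.04 -0.24] w 85.6 F [-0.3 -0.7 -0.4] 0.0
```

```bash

python3 -m handwheel '[{"x":0.022,"y":0.04,"z":0,"ax":0,"ay":0,"az":0},{"x":0.022,"y":0.04,"z":0,"ax":0,"ay":0,"az":0},{"x":0,"y":0,"z":-0.13,"ax":0,"ay":0,"az":0},{"x":0,"y":0,"z":-0.13,"ax":0,"ay":0,"az":0},{"x":0,"y":0,"z":-0.13,"ax":0,"ay":0,"az":0},{"x":0,"y":0,"z":-0.13,"ax":0,"ay":0,"az":0},{"x":0,"y":0,"z":0,"ax":0,"ay":0,"az":0},{"x":0,"y":0,"z":0,"ax":0,"ay":0,"az":0}]'
python3 -m handwheel '[{"x":0,"y":0,"z":0,"ax":0,"ay":0,"az":0},{"x":0,"y":0,"z":0,"ax":0,"ay":0,"az":0},{"x":0,"y":0,"z":0,"ax":0,"ay":0,"az":0},{"x":0,"y":0,"z":0,"ax":0,"ay":0,"az":0},{"x":0,"y":0,"z":0,"ax":0,"ay":0,"az":0},{"x":0,"y":0,"z":0,"ax":0,"ay":0,"az":0},{"x":0,"y":0,"z":0,"ax":0,"ay":0,"az":0},{"x":0,"y":0,"z":0,"ax":0,"ay":0,"az":0}]' -1
python3 st.py
```

```text
clock: 2.5
position: [515.2, 88.8, 97.7]
ee_rot: [0.779, -0.627, 0.0, 0.0]
contact_force: [-0.1, 0.7, 0.8]
gripper_width: 85.4
grasp_force: 0.0
clock: 3.3
position: [517.0, 90.4, 98.2]
ee_rot: [0.78, -0.626, 0.001, -0.002]
contact_force: [4.5, 0.1, 1.8]
gripper_width: 12.3
grasp_force: 58.5
3.3 pos [517.   90.4  98.2] yaw_y -167.6 z [ 0.005  0.001 -1.   ] j [ 0.48  0.35 -0.42  0.   -0.79 -0.27] w 12.3 F [4.5 0.1 1.8] 58.54110538959503
```

```bash

python3 -m handwheel '[{"x":-0.012,"y":0.054,"z":0,"ax":0,"ay":0,"az":0},{"x":-0.023,"y":0.106,"z":0,"ax":0,"ay":0,"az":0},{"x":-0.023,"y":0.106,"z":0,"ax":0,"ay":0,"az":0},{"x":-0.023,"y":0.106,"z":0,"ax":0,"ay":0,"az":0},{"x":-0.023,"y":0.106,"z":0,"ax":0,"ay":0,"az":0},{"x":-0.023,"y":0.106,"z":0,"ax":0,"ay":0,"az":0},{"x":-0.012,"y":0.054,"z":0,"ax":0,"ay":0,"az":0},{"x":0,"y":0,"z":0,"ax":0,"ay":0,"az":0}]'
python3 st.py; python3 -c "
from h import *
a=shot('top','t1.png')[135:275,150:330];b=shot('side','s1.png')[150:290,210:390]
cv2.imwrite('pics/c1.png',cv2.convertScaleAbs(cv2.resize(np.hstack([a,b])[:,:,::-1],(800,311)),alpha=1.5))"
```

```text
clock: 4.1
position: [488.8, 218.5, 98.3]
ee_rot: [0.78, -0.626, 0.001, -0.001]
contact_force: [6.2, 1.3, 2.3]
gripper_width: 12.2
grasp_force: 59.5
4.1 pos [488.8 218.5  98.3] yaw_y -167.4 z [ 0.004  0.001 -1.   ] j [ 0.72  0.37 -0.39  0.   -0.8  -0.51] w 12.2 F [6.2 1.3 2.3] 59.50758934020996
```

View pics/c1.png

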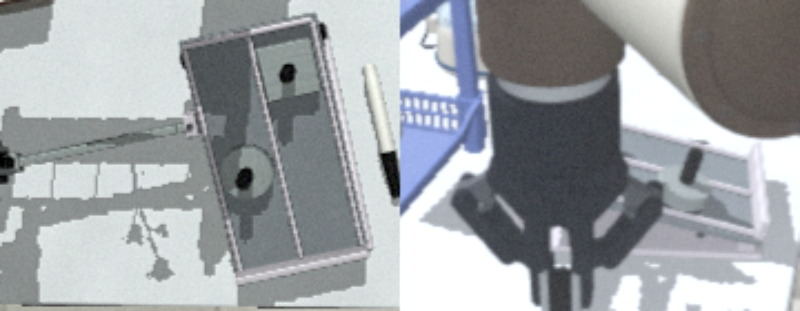

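```bash

python3 -m handwheel '[{"x":0,"y":0,"z":0,"ax":0,"ay":0,"az":0},{"x":0,"y":0,"z":0,"ax":0,"ay":0,"az":0},{"x":0,"y":0,"z":0,"ax":0,"ay":0,"az":0},{"x":0,"y":0,"z":0,"ax":0,"ay":0,"az":0},{"x":0,"y":0,"z":0,"ax":0,"ay":0,"az":0},{"x":0,"y":0,"z":0,"ax":0,"ay":0,"az":0},{"x":0,"y":0,"z":0,"ax":0,"ay":0,"az":0},{"x":0,"y":0,"z":0,"ax":0,"ay":0,"az":0}]' 0.3
python3 -m handwheel '[{"x":0,"y":0,"z":0.15,"ax":0,"ay":0,"az":0},{"x":0,"y":0,"z":0.2,"ax":0,"ay":0,"az":0},{"x":0,"y":0,"z":0.2,"ax":0,"ay":0,"az":0},{"x":0,"y":0,"z":0,"ax":0,"ay":0,"az":0},{"x":0,"y":0,"z":0,"ax":0,"ay":0,"az":0},{"x":0,"y":0,"z":0,"ax":0,"ay":0,"az":0},{"x":0,"y":0,"z":0,"ax":0,"ay":0,"az":0},{"x":0,"y":0,"z":0,"ax":0,"ay":0,"az":0}]' 0.3
python3 st.py; python3 - <<'E'
from h import *
im=shot('top','t2.png')
def b(im):
    g=im[150:250,235:310].max(2);n,l,s,c=cv2.connectedComponentsWithStats((g<45).astype(np.uint8))
    return [(s[i,4],(c[i]+[235,150]).round(1)) for i in range(1,n) if s[i,4]>12]
bs=b(im);print(bs)
u=min(bs,key=lambda k:k[1][1])[1]
P=onz('top',*u,102.8);print('stem mid',P)
a=im[135:275,170:330];a2=shot('side','s2.png')[150:290,230:390]
cv2.imwrite('pics/c2.png',cv2.convertScaleAbs(cv2.resize(np.hstack([a,a2])[:,:,::-1],(800,350)),alpha=1.5))
E
```

```text
clock: 5.0
position: [487.1, 217.1, 97.3]
ee_rot: [0.779, -0.627, -0.0, 0.0]
contact_force: [0.0, 0.6, -0.2]
gripper_width: 55.7
grasp_force: 0.0
clock: 5.8
position: [486.8, 216.8, 206.1]
ee_rot: [0.779, -0.627, -0.0, 0.001]
contact_force: [0.1, -0.0, -0.2]
gripper_width: 56.0
grasp_force: 0.0
5.8 pos [486.8 216.8 206.1] yaw_y -167.6 z [-0.002 -0.002 -1.   ] j [ 0.72  0.25 -0.25 -0.   -1.07 -0.51] w 56.0 F [ 0.1 -0.  -0.2] 0.0
[(np.int32(47), array([279. , 167.7])), (np.int32(40), array([267.9, 246.2]))]
stem mid [570.31646942 -37.78223913 102.8       ]
```

View pics/c2.png

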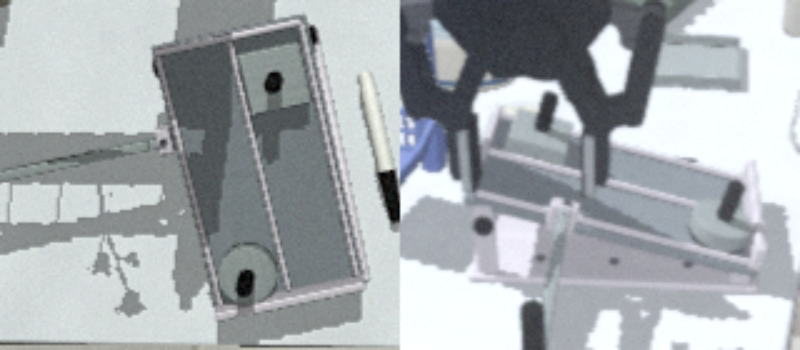

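```bash

python3 -m handwheel '[{"x":0.045,"y":-0.186,"z":-0.02,"ax":0,"ay":0,"az":0},{"x":0.045,"y":-0.186,"z":-0.02,"ax":0.007,"ay":-0.033,"az":0},{"x":0.045,"y":-0.186,"z":-0.02,"ax":0.007,"ay":-0.033,"az":0},{"x":0.045,"y":-0.186,"z":-0.02,"ax":0.007,"ay":-0.033,"az":0},{"x":0.045,"y":-0.186,"z":-0.02,"ax":0.007,"ay":-0.033,"az":0},{"x":0.045,"y":-0.186,"z":-0.02,"ax":0.007,"ay":-0.033,"az":0},{"x":0.045,"y":-0.186,"z":-0.02,"ax":0,"ay":0,"az":0},{"x":0,"y":0,"z":0,"ax":0,"ay":0,"az":0}]' 
python3 -m handwheel '[{"x":0,"y":0,"z":0,"ax":0,"ay":0,"az":0},{"x":0,"y":0,"z":0,"ax":0,"ay":0,"az":0},{"x":0,"y":0,"z":0,"ax":0,"ay":0,"az":0},{"x":0,"y":0,"z":0,"ax":0,"ay":0,"az":0},{"x":0,"y":0,"z":0,"ax":0,"ay":0,"az":0},{"x":0,"y":0,"z":0,"ax":0,"ay":0,"az":0},{"x":0,"y":0,"z":0,"ax":0,"ay":0,"az":0},{"x":0,"y":0,"z":0,"ax":0,"ay":0,"az":0}]' 
python3 st.py
```

```text
clock: 6.7
position: [550.1, -46.8, 178.5]
ee_rot: [0.771, -0.623, 0.083, -0.102]
contact_force: [-1.1, 0.0, -0.5]
gripper_width: 55.4
grasp_force: 0.0
clock: 7.5
position: [550.2, -43.1, 179.3]
ee_rot: [0.773, -0.621, 0.084, -0.102]
contact_force: [0.3, 0.5, 0.2]
gripper_width: 55.6
grasp_force: 0.0
7.5 pos [550.2 -43.1 179.3] yaw_y -167.6 z [ 0.256  0.054 -0.965] j [ 0.22  0.19 -0.44  0.   -0.68 -0.  ] w 55.6 F [0.3 0.5 0.2] 0.0
```

```bash

python3 -m handwheel '[{"x":0.023,"y":0.005,"z":-0.088,"ax":0,"ay":0,"az":0},{"x":0.023,"y":0.005,"z":-0.088,"ax":0,"ay":0,"az":0},{"x":0.023,"y":0.005,"z":-0.088,"ax":0,"ay":0,"az":0},{"x":0.023,"y":0.005,"z":-0.088,"ax":0,"ay":0,"az":0},{"x":0.023,"y":0.005,"z":-0.088,"ax":0,"ay":0,"az":0},{"x":0,"y":0,"z":0,"ax":0,"ay":0,"az":0},{"x":0,"y":0,"z":0,"ax":0,"ay":0,"az":0},{"x":0,"y":0,"z":0,"ax":0,"ay":0,"az":0}]' 
python3 -m handwheel '[{"x":0,"y":0,"z":0,"ax":0,"ay":0,"az":0},{"x":0,"y":0,"z":0,"ax":0,"ay":0,"az":0},{"x":0,"y":0,"z":0,"ax":0,"ay":0,"az":0},{"x":0,"y":0,"z":0,"ax":0,"ay":0,"az":0},{"x":0,"y":0,"z":0,"ax":0,"ay":0,"az":0},{"x":0,"y":0,"z":0,"ax":0,"ay":0,"az":0},{"x":0,"y":0,"z":0,"ax":0,"ay":0,"az":0},{"x":0,"y":0,"z":0,"ax":0,"ay":0,"az":0}]' -1
python3 st.py
```

```text
clock: 8.3
position: [573.7, -38.2, 92.4]
ee_rot: [0.772, -0.621, 0.084, -0.103]
contact_force: [-0.4, 0.9, 0.5]
gripper_width: 55.4
grasp_force: 0.0
clock: 9.1
position: [573.5, -38.2, 92.1]
ee_rot: [0.773, -0.621, 0.084, -0.103]
contact_force: [-2.8, 0.6, 6.4]
gripper_width: 12.0
grasp_force: 58.5
9.1 pos [573.5 -38.2  92.1] yaw_y -167.6 z [ 0.257  0.054 -0.965] j [ 0.22  0.34 -0.49  0.   -0.47 -0.  ] w 12.0 F [-2.8  0.6  6.4] 58.48052501678467
```

```bash

python3 -m handwheel '[{"x":0,"y":0,"z":0.06,"ax":0,"ay":0,"az":0},{"x":0,"y":0,"z":0.1,"ax":0,"ay":0,"az":0},{"x":0,"y":0,"z":0.1,"ax":0,"ay":0,"az":0},{"x":0,"y":0,"z":0.1,"ax":-0.007,"ay":0.033,"az":0},{"x":0,"y":0,"z":0.1,"ax":-0.007,"ay":0.033,"az":0},{"x":0,"y":0,"z":0,"ax":-0.007,"ay":0.033,"az":0},{"x":0,"y":0,"z":0,"ax":-0.007,"ay":0.033,"az":0},{"x":0,"y":0,"z":0,"ax":-0.007,"ay":0.033,"az":0}]' 
python3 -m handwheel '[{"x":-0.02,"y":-0.1,"z":0,"ax":0,"ay":0,"az":0},{"x":-0.05,"y":-0.23,"z":0,"ax":0,"ay":0,"az":0},{"x":-0.05,"y":-0.24,"z":0,"ax":0,"ay":0,"az":0},{"x":-0.05,"y":-0.24,"z":0,"ax":0,"ay":0,"az":0},{"x":-0.05,"y":-0.24,"z":0,"ax":0,"ay":0,"az":0},{"x":-0.05,"y":-0.24,"z":0,"ax":0,"ay":0,"az":0},{"x":-0.04,"y":-0.2,"z":0,"ax":0,"ay":0,"az":0},{"x":-0.02,"y":-0.09,"z":0,"ax":0,"ay":0,"az":0}]' 
python3 -m handwheel '[{"x":0,"y":0,"z":-0.1,"ax":0,"ay":0,"az":0},{"x":0,"y":0,"z":-0.1,"ax":0,"ay":0,"az":0},{"x":0,"y":0,"z":-0.1,"ax":0,"ay":0,"az":0},{"x":0,"y":0,"z":-0.1,"ax":0,"ay":0,"az":0},{"x":0,"y":0,"z":-0.1,"ax":0,"ay":0,"az":0},{"x":0,"y":0,"z":0,"ax":0,"ay":0,"az":0},{"x":0,"y":0,"z":0,"ax":0,"ay":0,"az":0},{"x":0,"y":0,"z":0,"ax":0,"ay":0,"az":0}]' 
python3 st.py; python3 - <<'E'
from h import *
a=shot('top','t3.png')[120:260,380:490];b=shot('side','s3.png')[110:250,290:400]
cv2.imwrite('pics/c3.png',cv2.convertScaleAbs(cv2.resize(np.hstack([a,b])[:,:,::-1],(800,509)),alpha=1.5))
E
```

```text
clock: 9.9
position: [572.6, -38.2, 182.7]
ee_rot: [0.779, -0.627, -0.001, 0.001]
contact_force: [0.6, 0.1, -1.1]
gripper_width: 11.9
grasp_force: 58.7
clock: 10.7
position: [505.5, -357.1, 181.9]
ee_rot: [0.778, -0.628, -0.001, 0.0]
contact_force: [-0.1, 0.3, -1.4]
gripper_width: 11.9
grasp_force: 58.8
clock: 11.5
position: [507.9, -354.6, 84.4]
ee_rot: [0.779, -0.627, 0.001, -0.0]
contact_force: [0.4, 0.1, -0.8]
gripper_width: 12.0
grasp_force: 58.7
11.5 pos [ 507.9 -354.6   84.4] yaw_y -167.6 z [ 0.002 -0.001 -1.   ] j [-0.35  0.51 -0.19  0.   -0.87  0.56] w 12.0 F [ 0.4  0.1 -0.8] 58.7372750043869
```

View pics/c3.png

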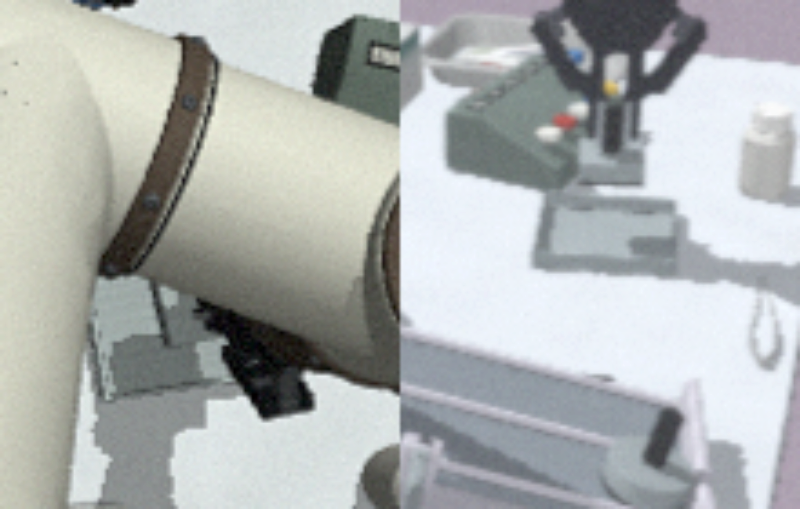

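```bash

python3 -m handwheel '[{"x":0,"y":0,"z":-0.08,"ax":0,"ay":0,"az":0},{"x":0,"y":0,"z":-0.08,"ax":0,"ay":0,"az":0},{"x":0,"y":0,"z":-0.06,"ax":0,"ay":0,"az":0},{"x":0,"y":0,"z":-0.03,"ax":0,"ay":0,"az":0},{"x":0,"y":0,"z":-0.015,"ax":0,"ay":0,"az":0},{"x":0,"y":0,"z":0,"ax":0,"ay":0,"az":0},{"x":0,"y":0,"z":0,"ax":0,"ay":0,"az":0},{"x":0,"y":0,"z":0,"ax":0,"ay":0,"az":0}]' 
python3 -m handwheel '[{"x":0,"y":0,"z":-0.005,"ax":0,"ay":0,"az":0},{"x":0,"y":0,"z":-0.005,"ax":0,"ay":0,"az":0},{"x":0,"y":0,"z":0,"ax":0,"ay":0,"az":0},{"x":0,"y":0,"z":0,"ax":0,"ay":0,"az":0},{"x":0,"y":0,"z":0,"ax":0,"ay":0,"az":0},{"x":0,"y":0,"z":0,"ax":0,"ay":0,"az":0},{"x":0,"y":0,"z":0,"ax":0,"ay":0,"az":0},{"x":0,"y":0,"z":0,"ax":0,"ay":0,"az":0}]' 

```

```text
clock: 12.4
position: [507.6, -354.4, 31.0]
ee_rot: [0.779, -0.627, 0.001, -0.0]
contact_force: [1.0, 0.4, -1.0]
gripper_width: 12.1
grasp_force: 58.7
clock: 13.2
position: [507.2, -354.3, 28.3]
ee_rot: [0.779, -0.627, 0.0, -0.0]
contact_force: [-0.6, -0.3, -2.1]
gripper_width: 12.2
grasp_force: 58.7
```

```bash

python3 -m handwheel '[{"x":0,"y":0,"z":-0.005,"ax":0,"ay":0,"az":0},{"x":0,"y":0,"z":-0.005,"ax":0,"ay":0,"az":0},{"x":0,"y":0,"z":0,"ax":0,"ay":0,"az":0},{"x":0,"y":0,"z":0,"ax":0,"ay":0,"az":0},{"x":0,"y":0,"z":0,"ax":0,"ay":0,"az":0},{"x":0,"y":0,"z":0,"ax":0,"ay":0,"az":0},{"x":0,"y":0,"z":0,"ax":0,"ay":0,"az":0},{"x":0,"y":0,"z":0,"ax":0,"ay":0,"az":0}]' 

```

```text
clock: 14.0
position: [507.2, -354.3, 27.0]
ee_rot: [0.779, -0.627, 0.0, 0.0]
contact_force: [-1.1, 2.2, 6.3]
gripper_width: 11.8
grasp_force: 59.6
```

```bash

python3 -m handwheel '[{"x":0,"y":0,"z":0,"ax":0,"ay":0,"az":0},{"x":0,"y":0,"z":0,"ax":0,"ay":0,"az":0},{"x":0,"y":0,"z":0,"ax":0,"ay":0,"az":0},{"x":0,"y":0,"z":0,"ax":0,"ay":0,"az":0},{"x":0,"y":0,"z":0,"ax":0,"ay":0,"az":0},{"x":0,"y":0,"z":0,"ax":0,"ay":0,"az":0},{"x":0,"y":0,"z":0,"ax":0,"ay":0,"az":0},{"x":0,"y":0,"z":0,"ax":0,"ay":0,"az":0}]' 0.3
python3 -m handwheel '[{"x":0,"y":0,"z":0.1,"ax":0,"ay":0,"az":0},{"x":0,"y":0,"z":0.15,"ax":0,"ay":0,"az":0},{"x":0,"y":0,"z":0.2,"ax":0,"ay":0,"az":0},{"x":0,"y":0,"z":0.2,"ax":0,"ay":0,"az":0},{"x":-0.15,"y":-0.2,"z":0,"ax":0,"ay":0,"az":0},{"x":-0.15,"y":-0.2,"z":0,"ax":0,"ay":0,"az":0},{"x":-0.15,"y":-0.2,"z":0,"ax":0,"ay":0,"az":0},{"x":-0.15,"y":-0.2,"z":0,"ax":0,"ay":0,"az":0}]' 
python3 - <<'E'
from h import *
a=shot('top','t4.png')[120:260,230:490];b=shot('side','s4.png')[110:270,250:410]
a=cv2.resize(a,(464,250));b=cv2.resize(b,(250,250))
cv2.imwrite('pics/c4.png',cv2.convertScaleAbs(np.hstack([a,b])[:,:,::-1],alpha=1.5))
E
```

```text
clock: 14.8
position: [507.2, -354.3, 26.3]
ee_rot: [0.779, -0.627, 0.0, 0.0]
contact_force: [-0.1, 0.2, 1.4]
gripper_width: 55.6
grasp_force: 0.0
clock: 15.6
position: [386.1, -515.4, 156.7]
ee_rot: [0.78, -0.626, 0.0, -0.0]
contact_force: [0.3, -1.6, -0.6]
gripper_width: 55.6
grasp_force: 0.0
```

View pics/c4.png

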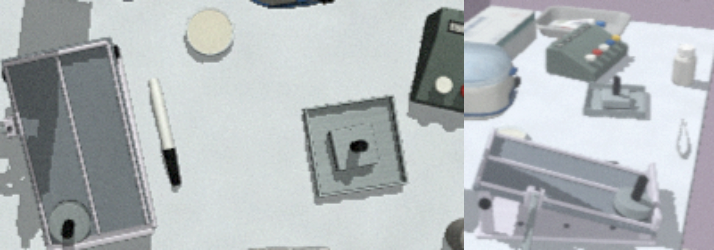

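The picture shows the square sled upright at the centre of the tray (about 355,148) and the round sled at the foot of the ramp (about 68,222). The arm is clear of both.

```bash
python3 -c "
from bench import arm
print(arm.job_done())"
```

```text
the job is handed in; nothing more can be done
None
```

I handed the job in at about 16 s, with no verdict returned: the gate is open, the round sled slid to the foot of the ramp, and the last picture shows the square sled, which stuck, upright near the tray's centre.

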